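# Shut the hot kiln's roof vent with the hooked pole

## Task

The test kiln is hot and its steel vent flap stands open. Take the red-handled hooked pole from its rest, put its hook through the brass ring eye on the flap and swing the flap fully shut, touching the kiln and flap with the pole only, never with the gripper or arm. Then unhook the pole and lay it back on both saddles of its own rest.

Things in the scene. Friction and masses are not known exactly. Their poses are not given: they have to be found in the camera images.
- pole: Loose hooked pole, 200 g, lying level on pole_rest, axes alike. Red square handle 140 (x) x 26 x 26 mm; origin: centre of the handle's underside. An 8 mm steel rod runs along +x, 13 mm above the origin's level, to x = 270 mm, where it bends square into a straight 8 mm pin (the hook) along -y, ending at y = -49 mm. A straight black-handled poker on a twin rest about 180 mm beside it is not needed.
- pole_rest: Fixed plywood rest, 130 x 100 mm, its x along the pole; origin: centre of its underside, on the table. Saddles 14 mm thick at x = -50 and +50 mm carry the handle's underside 40 mm above the table; end lugs, 76 mm apart (y), rise to 54 mm. Between the saddles 86 mm are free, down to the 8 mm base plate.
- kiln: Fixed grey benchtop kiln, 280 x 260 mm (x, y), roof 180 mm above the table; origin: centre of its underside; x points from its control panel to its back (about away from the robot), z up. The flap's hinge line runs along kiln x through the point x 0, y -15, z 180 mm.
- flap (a joint): Vent flap's angle in rad: 0 fully shut, flat on the roof against a stop; 1.57 upright; starts at 1.0 to 1.45. Steel sheet 160 mm (along the hinge) x 115 mm on the roof's -y half; its free edge swings up from the kiln's -y side. A stiff hinge keeps it where it is left; about 2 to 4 N at the ring moves it.
- ring (a point): Centre of the brass ring eye fixed to the middle of the flap's free edge, 148 mm from the hinge line, 34 mm beyond the sheet. Hole 40 mm wide, bar 8 mm thick. The hole's axis is its x axis, always along kiln x, so the level pin goes in along kiln x. Its y axis points to the hinge. When the flap is shut it lies at kiln x 0, y -163, z 185 mm, beside the kiln's wall.
- hook (a point): Point on the axis of the pole's hook pin, half way along: 270 mm ahead (+x) of the pole's origin, 25 mm to its -y side, 13 mm up.
Things that resemble listed ones, but are neither listed nor needed, are in the scene too. Leave any pink look-alike of the pole_rest alone.

How it is judged:
On the way, in this order (a step that is already met when the one before it is completed fails the run):
1. the hook is through the ring eye of the open flap (value of joint flap above 0.7 rad and distance between ring and hook below 0.026 m), for 0.1 s.
2. the flap is swung shut (value of joint flap below 0.08 rad), for 0.1 s.
At the end, for the whole second after the job is handed in: The flap is shut (within 0.1 rad) and the pole lies level and still on both saddles of its own rest, between the lugs: handle's middle within 50 mm of the rest's middle (35 mm sideways), underside at saddle height within 7 mm (value of joint flap below 0.1 rad and z of pole in the frame of pole_rest between 0.034 and 0.047 m and y of pole in the frame of pole_rest between -0.035 and 0.035 m and horizontal distance between pole and pole_rest below 0.05 m and angle between pole's own x axis and vertical between 1.45 and 1.69 rad and linear speed of pole below 0.02 m/s); the robot touches nothing.
It fails at once if the gripper or arm touches the kiln or its flap (over 1 N) (contact force between any of the fingers, the arm and kiln above 1 N).
It also fails if it takes over 54 s, if anything falls off the work surface, if the arm or the gripper's body presses on something with over 40 N, if the wrist force passes 120 N, or if a joint passes its speed limit or range.

## Robot

A 7-joint arm with a two-finger parallel gripper is mounted at the origin on the work surface. World frame = base frame: x ahead of the robot, y to its left, z up, the work surface at z = 0. Lengths are in m, angles in rad, forces in N, time in s.
With the tool pointing down it reaches from about 0.4 to 0.9 m from the base axis. Payload 5.5 kg.
Tool frame: the origin (TCP) lies midway between the tips of the shut fingers; the grasp point (between the pads) lies 19 mm behind it (env.grip_depth is the z of the grasp point in the tool frame, in m); z points along the fingers, y is the direction in which the jaws open and shut (so a half turn about z gives the same grasp; the last joint's range is limited). The gripper opens to 92 mm and grips with 3 to 60 N. Pads are 19 mm wide; open, the fingers measure 130 mm over their backs; the gripper's body (75 mm by 190 mm) begins 47 mm behind the grasp point.
Start: joints at [1.531, 0.501, -0.427, 1.55, 0.221, 1.138, -0.21], TCP at [0.194, -0.62, 0.227] pointing down, gripper open.
Joint ranges: [-2.88, 2.88], [-0.31, 2.03], [-1.54, 1.56], [0.2, 2.42], [-1.41, 4.55], [0.19, 2.02], [-2.57, 2.57]. Speed limits (rad/s): [2.57, 2.57, 3.14, 3.14, 3.14, 3.14, 3.14].

## Interface

Orientations are given as a 3x3 rotation matrix whose columns are the frame's x, y, z axes.
In Python, from plant import env, eyes, order gives the robot as it stands.
- The arm moves only by the shell command python3 -m crank 'ROWS'. ROWS is JSON, a list of rows, each an object with "delta_pos": the shift along the tool's x, y, z in mm, a list of three; "twist": the turn, a rotation vector about the tool's x, y, z in rad, a list of three; "hand": the finger opening in mm, from 0 to 91.8. A call has 1 to 12 rows; each row is the pose to reach, as a shift and turn from the pose commanded when the call began, along the tool's axes at that moment; what a row does not reach only later rows make up. A row lasts 1/10 s, in which the tool goes at most 50 mm and 8.59 degrees, less where a joint would pass 70% of its speed; a pose out of reach is approached as far as the arm can. A call with a gripper value outside its range is refused whole. The fingers move at their own pace and stop on an object; the grip force is fixed at half the most. Time passes only in rows, so rows that repeat a pose let the fingers close. It gives the time, the measured TCP pose, the force and the opening at its end, in the units of the state.
- env.sense(): the state, without advancing time (a new reading comes with each control period).
- eyes.capture(name): name is "scene" or "top"; returns (picture, depth): 480x640x3 uint8, red, green, blue; 480x640 float32, m along the optical axis (not along the pixel's ray), 0 where there is no reading.
- eyes.calibration(name): a dict with "fx", "fy", "cx", "cy" (pixels), "world_to_cam" (4x4, takes a point from world to camera coordinates). Camera axes: x right, y down, z forward; pixel columns grow to the right and rows downward; lengths in m; the calibration is good to about 2 mm. A picture is of the moment at which its call begins. calibration takes no time and is no camera call.
- order.close_job(): hands the job in, once; it reports no verdict.
The state is a dict: "clock": time; "q": joint angles; "dq": joint speeds; "effort": joint torques, N m; "tcp_pos": TCP position; "eef_rot": TCP orientation; "wrist_force": force on the tool from outside, world axes, zero at the start; "wrist_torque": the same for the moment, N m; "finger_gap": opening from 0.0 (shut) to 1.0 (fully open).
Only numpy, scipy, OpenCV 4.12 (cv2) and the standard library are available. Lean on these libraries where they do the work, as an engineer would, in place of code of your own. Each camera call takes 0.05 s, during which the arm holds its last target. There are 200 camera calls.

## Working session

There is one attempt and no reset: what is moved stays moved. The work goes in short steps, Python scripts to look and compute and a shell command to move; the robot and the scene stay as the last step left them, time stands still between calls to the robot, and variables do not carry over. Pictures are saved under pics/ and viewed, about 8 in all and at most 12, crops included, and the job is handed in when it is done.

```bash
ls; mkdir -p pics
cat > h.py <<'E'
import numpy as np, cv2, pickle
from plant import env, eyes, order
def cap(n,tag):
    im,d=eyes.capture(n); cv2.imwrite(f'pics/{tag}.png',im[:,:,::-1]); np.save(f'pics/{tag}.npy',d); return im,d
def px(n,d,u,v,r=0):
    c=eyes.calibration(n); z=d[int(v),int(u)]
    if r: 
        w=d[int(v)-r:int(v)+r+1,int(u)-r:int(u)+r+1]; z=np.median(w[w>0])
    p=np.array([(u-c['cx'])/c['fx']*z,(v-c['cy'])/c['fy']*z,z,1]); return (np.linalg.inv(c['world_to_cam'])@p)[:3]
def cloud(n,d):
    c=eyes.calibration(n); v,u=np.mgrid[:480,:640]
    P=np.stack([(u-c['cx'])/c['fx']*d,(v-c['cy'])/c['fy']*d,d,np.ones_like(d)],-1); return (P@np.linalg.inv(c['world_to_cam']).T)[...,:3]
def proj(n,p):
    c=eyes.calibration(n); q=c['world_to_cam']@np.append(p,1); return q[0]/q[2]*c['fx']+c['cx'],q[1]/q[2]*c['fy']+c['cy']
E
python3 - <<'E'
from h import *
for n in('scene','top'):
    cap(n,n+'0'); c=eyes.calibration(n); print(n,c['fx'],np.linalg.inv(c['world_to_cam']).round(3).tolist())
s=env.sense(); print(s['clock'],s['tcp_pos'],s['eef_rot'],s['finger_gap'],s['wrist_force'],env.grip_depth)
E
```

```text
pics
scene 474.79467323342794 [[0.654, 0.65, -0.388, 0.914], [0.756, -0.566, 0.328, -0.361], [-0.006, -0.508, -0.861, 1.007], [0.0, 0.0, 0.0, 1.0]]
top 465.43064243097325 [[0.029, -0.996, 0.08, 0.431], [-0.999, -0.027, 0.021, -0.031], [-0.019, -0.08, -0.997, 0.997], [0.0, 0.0, 0.0, 1.0]]
0.1 [ 0.19357604 -0.61980466  0.22575543] [[ 9.54494259e-01  2.98228866e-01 -5.02897702e-04]
 [ 2.98229286e-01 -9.54492607e-01  1.77653911e-03]
 [ 4.98031054e-05 -1.84567520e-03 -9.99998295e-01]] 1.0000910752813117 [-0.51072761 -0.35011967 -0.00818423] -0.0188
```

View pics/scene0.png

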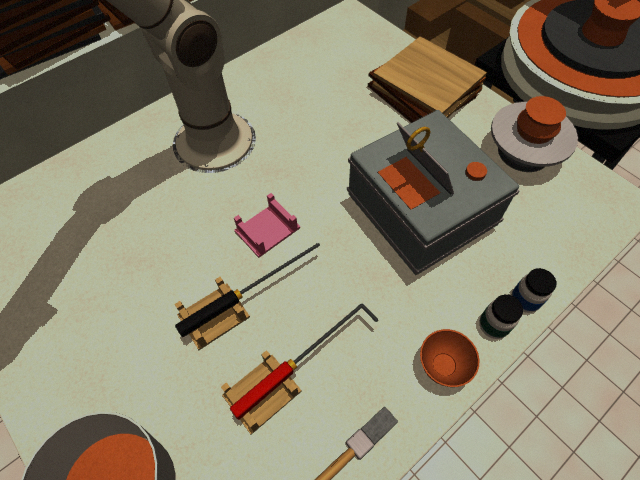

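View pics/top0.png

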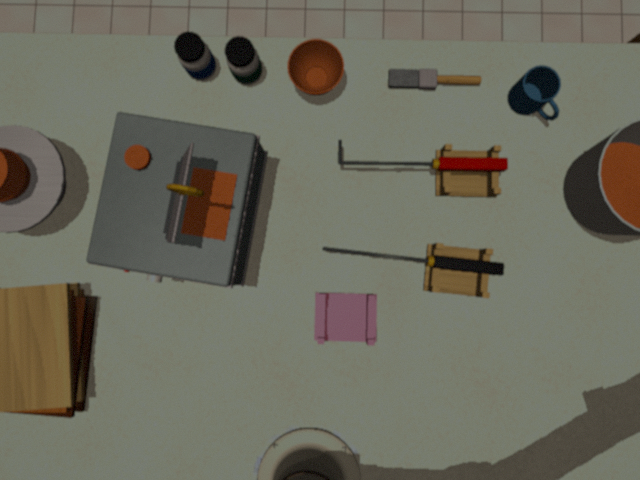

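The red-handled candidates are the pole at top (473,164), hook at (340,150). Look-alikes are the black poker at (465,265) and the brush at (460,79). Rests are the pole's own wood rest at (467,172), the poker's at (459,270), and a pink decoy at (346,318). The ring is at (187,189), with the kiln around (180,200). Next I'll measure these and take a close crop.

Run:
```python
from h import *
im=cv2.imread('pics/top0.png'); a=cv2.resize(im[125:210,320:520],None,fx=4,fy=4,interpolation=cv2.INTER_CUBIC)
b=cv2.resize(im[100:295,80:275],None,fx=3,fy=3,interpolation=cv2.INTER_CUBIC)
s=cv2.resize(cv2.imread('pics/scene0.png')[100:275,340:520],None,fx=1.0,fy=1.0)
W=np.zeros((600,800,3),np.uint8); W[:340]=a
k=cv2.resize(im[100:295,80:275],(260,260)); W[340:600,:260]=k
k=cv2.resize(cv2.imread('pics/scene0.png')[115:205,380:500],(347,260),interpolation=cv2.INTER_CUBIC); W[340:600,260:607]=k
cv2.imwrite('pics/crop1.png',W)
for n in('top','scene'):
    I=cv2.imread(f'pics/{n}0.png'); d=np.load(f'pics/{n}0.npy'); P=cloud(n,d).astype(float); hsv=cv2.cvtColor(I,cv2.COLOR_BGR2HSV); H,S,V=hsv[...,0],hsv[...,1],hsv[...,2]
    inpole=(P[...,0]>.5)&(P[...,0]<.8)&(P[...,1]<0)&(P[...,1]>-.5)
    m=((H<6)|(H>174))&(S>180)&(V>60)&(d>0)
    m&=(P[...,2]>.055)&(P[...,2]<.075)&inpole
    Q=P[m]; (cx,cy),sz,ang=cv2.minAreaRect((Q[:,:2]*1000).astype(np.float32)); print(n,'handle',m.sum(),cx,cy,sz,ang,'z',np.median(Q[:,2]))
    m=inpole&(P[...,2]>.035)&(P[...,2]<.075)&(P[...,1]>-.24)&(P[...,0]>.55)&(P[...,1]<-.0)
    Q=P[m]; print('rod/hook',m.sum()); 
    if m.sum(): print(Q[Q[:,1].argmax()].round(3),Q[Q[:,0].argmax()].round(3),'rod mid',np.median(Q[(Q[:,1]<-.15)],0).round(3), 'pin',np.median(Q[Q[:,0]>Q[:,0].max()-.03],0).round(3))
    m=(H>15)&(H<32)&(S>150)&(V>60)&(P[...,2]>.22)&(P[...,1]>.1)&(d>0); Q=P[m]; print('ring',m.sum(),Q.min(0).round(3),Q.max(0).round(3),((Q.min(0)+Q.max(0))/2).round(3),np.median(Q,0).round(3))
    # kiln roof
    m=(abs(P[...,2]-.18)<.006)&(P[...,1]>.1)&(P[...,1]<.7)&(d>0); m=cv2.morphologyEx(m.astype(np.uint8),cv2.MORPH_OPEN,np.ones((3,3))).astype(bool);Q=P[m]; r=cv2.minAreaRect((Q[:,:2]*1000).astype(np.float32)); print('roof',m.sum(),r, np.median(Q[:,2]))
    # rest wood
    m=(H>10)&(H<25)&(S>80)&(P[...,2]>.005)&(P[...,2]<.06)&(P[...,0]>.58)&(P[...,0]<.75)&(P[...,1]<-.2)&(P[...,1]>-.5)&(d>0)
    Q=P[m]; print('rest',m.sum(),cv2.minAreaRect((Q[:,:2]*1000).astype(np.float32)))
```

```text
top handle 768 658.287353515625 -313.9124450683594 (24.60975456237793, 134.90689086914062) 0.9647458791732788 z 0.06635461470411885
rod/hook 497
[ 0.702 -0.041  0.056] [ 0.704 -0.043  0.055] rod mid [ 0.658 -0.203  0.057] pin [ 0.689 -0.045  0.057]
ring 228 [0.54  0.16  0.294] [0.55  0.207 0.347] [0.545 0.184 0.321] [0.545 0.183 0.339]
roof 20229 ((556.2537231445312, 255.5712432861328), (260.254150390625, 280.06280517578125), 82.0494613647461) 0.18077909224082633
rest 2045 ((650.05517578125, -307.213623046875), (146.84646606445312, 99.44192504882812), 89.90422821044922)
scene handle 916 657.4369506835938 -315.2894287109375 (25.787981033325195, 137.84596252441406) 0.5208688974380493 z 0.06460641413703128
rod/hook 443
[ 0.799 -0.001  0.058] [ 0.8   -0.008  0.06 ] rod mid [ 0.657 -0.199  0.055] pin [ 0.8   -0.004  0.059]
ring 163 [0.539 0.16  0.289] [0.552 0.208 0.346] [0.546 0.184 0.317] [0.546 0.185 0.329]
roof 10193 ((555.6024169921875, 254.88116455078125), (261.2718505859375, 280.2628479003906), 81.75838470458984) 0.17907804015003248
rest 1995 ((649.2946166992188, -309.0104064941406), (152.29434204101562, 101.39263153076172), 89.5120849609375)
```

View pics/crop1.png

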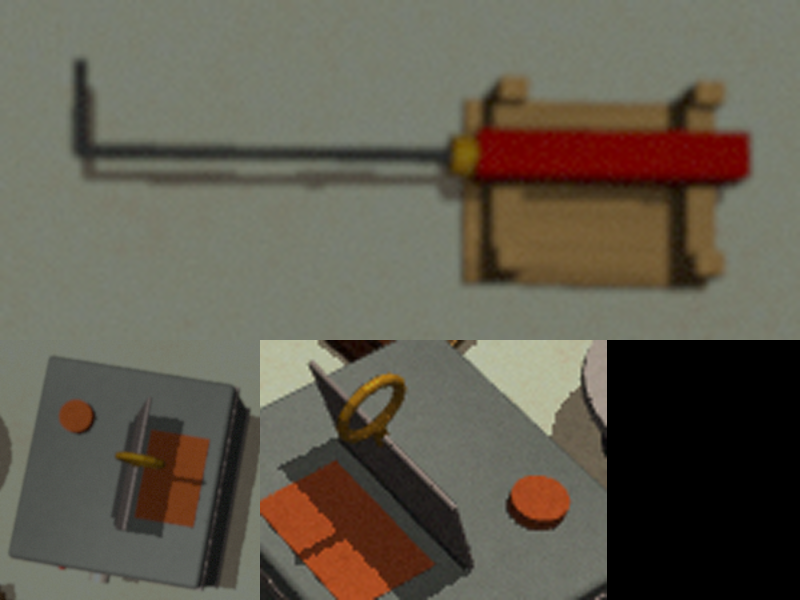

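The crop confirms the choice: the red square handle with its pin bend at crop (80,100) lies on the plain wood rest. The ring stands up at the flap's edge (scene inset). Estimates:
- **Pole:** origin about (0.658, -0.315), yaw about 90°.
- **Ring:** about (0.546, 0.184, 0.318), kiln yaw about -8°, flap about 1.17 rad. The ring's radius from the hinge comes to 150 mm against 148 given, so it is consistent.

Now moving above the handle.

```bash
python3 -m crank '[{"delta_pos":[541,-175,60],"twist":[0,0,-1.269],"hand":91.8},{"delta_pos":[541,-175,60],"twist":[0,0,-1.269],"hand":91.8},{"delta_pos":[541,-175,60],"twist":[0,0,-1.269],"hand":91.8},{"delta_pos":[541,-175,60],"twist":[0,0,-1.269],"hand":91.8},{"delta_pos":[541,-175,60],"twist":[0,0,-1.269],"hand":91.8},{"delta_pos":[541,-175,60],"twist":[0,0,-1.269],"hand":91.8},{"delta_pos":[541,-175,60],"twist":[0,0,-1.269],"hand":91.8},{"delta_pos":[541,-175,60],"twist":[0,0,-1.269],"hand":91.8},{"delta_pos":[541,-175,60],"twist":[0,0,-1.269],"hand":91.8},{"delta_pos":[541,-175,60],"twist":[0,0,-1.269],"hand":91.8},{"delta_pos":[541,-175,60],"twist":[0,0,-1.269],"hand":91.8},{"delta_pos":[541,-175,60],"twist":[0,0,-1.269],"hand":91.8}]'
python3 - <<'E'
from h import *
s=env.sense(); print(s['clock'],s['tcp_pos'].round(4),s['eef_rot'].round(3).tolist(),s['q'].round(2))
E
```

```text
clock: 1.3
tcp_pos: [0.6615, -0.2856, 0.1657]
eef_rot: [[-0.007, 1.0, 0.001], [1.0, 0.007, 0.004], [0.004, 0.001, -1.0]]
wrist_force: [0.1, 0.4, 0.4]
finger_gap: 0.997
1.3 [ 0.6615 -0.2856  0.1657] [[-0.007, 1.0, 0.001], [1.0, 0.007, 0.004], [0.004, 0.001, -1.0]] [ 0.81  0.76 -0.72  1.39  0.51  1.18  0.04]
```

```bash
python3 -m crank '[{"delta_pos":[0,0,0],"twist":[0,0,0],"hand":91.8},{"delta_pos":[0,0,0],"twist":[0,0,0],"hand":91.8},{"delta_pos":[0,0,45],"twist":[0,0,0],"hand":91.8},{"delta_pos":[0,0,75],"twist":[0,0,0],"hand":91.8}]'
```

```text
clock: 1.7
tcp_pos: [0.6561, -0.2951, 0.0904]
eef_rot: [[0.002, 1.0, -0.001], [1.0, -0.002, -0.002], [-0.002, -0.001, -1.0]]
wrist_force: [0.1, 0.0, -0.6]
finger_gap: 0.996
```

Run:
```python
from h import *
im,d=cap('scene','scene1')
W=cv2.resize(im[300:450,180:380][:,:,::-1],(800,600),interpolation=cv2.INTER_CUBIC);cv2.imwrite('pics/crop2.png',W)
s=env.sense();print(s['tcp_pos'].round(4))
```

```text
[ 0.6523 -0.2942  0.0842]
```

View pics/crop2.png

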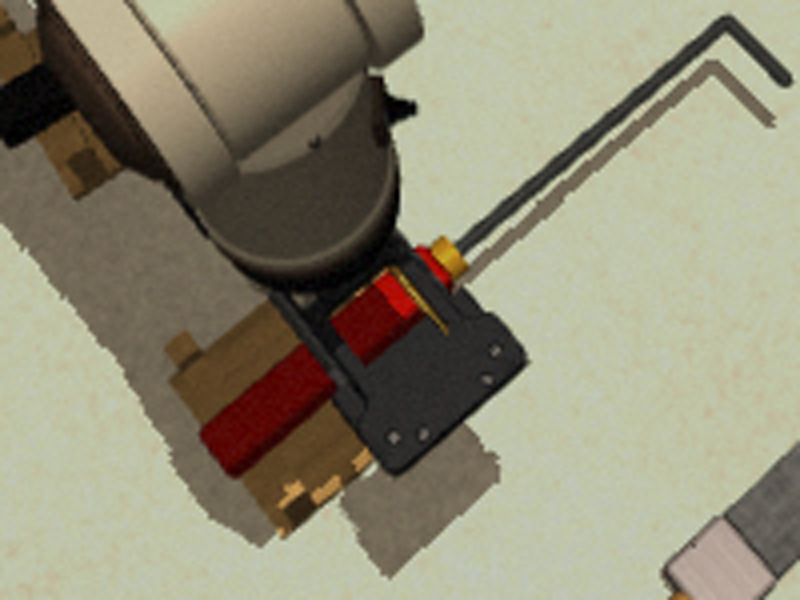

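The crop shows the fingers straddling the red handle between the saddles, with the hook tip at crop (788,82). I'll descend most of the way and let it settle.

```bash
python3 -m crank '[{"delta_pos":[0,0,30],"twist":[0,0,0],"hand":91.8},{"delta_pos":[0,0,48],"twist":[0,0,0],"hand":91.8},{"delta_pos":[0,0,48],"twist":[0,0,0],"hand":91.8},{"delta_pos":[0,0,48],"twist":[0,0,0],"hand":91.8},{"delta_pos":[0,0,48],"twist":[0,0,0],"hand":91.8}]'
```

```text
clock: 2.25
tcp_pos: [0.6591, -0.2927, 0.0457]
eef_rot: [[-0.0, 1.0, 0.002], [1.0, 0.0, -0.001], [-0.001, 0.002, -1.0]]
wrist_force: [-0.6, -0.6, 0.3]
finger_gap: 1.0
```

```bash
python3 -m crank '[{"delta_pos":[0,0,9],"twist":[0,0,0],"hand":91.8},{"delta_pos":[0,0,9],"twist":[0,0,0],"hand":60},{"delta_pos":[0,0,9],"twist":[0,0,0],"hand":35},{"delta_pos":[0,0,9],"twist":[0,0,0],"hand":0},{"delta_pos":[0,0,9],"twist":[0,0,0],"hand":0},{"delta_pos":[0,0,9],"twist":[0,0,0],"hand":0},{"delta_pos":[0,0,9],"twist":[0,0,0],"hand":0},{"delta_pos":[0,0,9],"twist":[0,0,0],"hand":0},{"delta_pos":[0,0,9],"twist":[0,0,0],"hand":0},{"delta_pos":[0,0,9],"twist":[0,0,0],"hand":0}]'
```

```text
clock: 3.25
tcp_pos: [0.658, -0.292, 0.0347]
eef_rot: [[-0.001, 1.0, -0.0], [1.0, 0.001, 0.0], [0.0, -0.0, -1.0]]
wrist_force: [0.1, -0.6, -0.9]
finger_gap: 0.278
```

Gripped at 25.5 mm opening, against the 26 mm handle. Lifting and moving to a staging pose short of the ring.

```bash
python3 -m crank '[{"delta_pos":[0,0,-20],"twist":[0,0,0],"hand":0},{"delta_pos":[0,0,-60],"twist":[0,0,0],"hand":0},{"delta_pos":[0,0,-105],"twist":[0,0,0],"hand":0},{"delta_pos":[0,0,-150],"twist":[0,0,0],"hand":0},{"delta_pos":[0,-30,-190],"twist":[0,0,0],"hand":0},{"delta_pos":[20,-60,-225],"twist":[0,0,0.03],"hand":0},{"delta_pos":[40,-95,-250],"twist":[0,0,0.06],"hand":0},{"delta_pos":[60,-130,-266],"twist":[0,0,0.09],"hand":0},{"delta_pos":[80,-165,-266],"twist":[0,0,0.12],"hand":0},{"delta_pos":[100,-200,-266],"twist":[0,0,0.141],"hand":0},{"delta_pos":[120,-231,-266],"twist":[0,0,0.141],"hand":0},{"delta_pos":[120,-231,-266],"twist":[0,0,0.141],"hand":0}]' && python3 -m crank '[{"delta_pos":[0,0,0],"twist":[0,0,0],"hand":0},{"delta_pos":[0,0,0],"twist":[0,0,0],"hand":0}]'
python3 - <<'E'
from h import *
im,d=cap('scene','scene2');cap('top','top2');print(env.sense()['q'].round(2))
t=cv2.imread('pics/top2.png')
W=np.zeros((600,800,3),np.uint8)
W[:360]=cv2.resize(im[20:290,60:660][:,:,::-1],(800,360),interpolation=cv2.INTER_CUBIC) if 0 else cv2.resize(im[60:300,100:640][:,:,::-1],(800,360))
W[360:]=cv2.resize(t[120:318,40:640-0],(800,240))
cv2.imwrite('pics/v3.png',W)
E
```

```text
clock: 4.45
tcp_pos: [0.4229, -0.1691, 0.3011]
eef_rot: [[0.137, 0.991, -0.004], [0.991, -0.137, -0.004], [-0.004, -0.004, -1.0]]
wrist_force: [0.6, 0.5, -1.5]
finger_gap: 0.285
clock: 4.65
tcp_pos: [0.4277, -0.1727, 0.3016]
eef_rot: [[0.14, 0.99, 0.002], [0.99, -0.14, -0.001], [-0.001, 0.002, -1.0]]
wrist_force: [0.7, -1.0, -3.0]
finger_gap: 0.28
[ 1.17  0.12 -0.9   1.9   0.1   1.17  0.1 ]
```

View pics/v3.png

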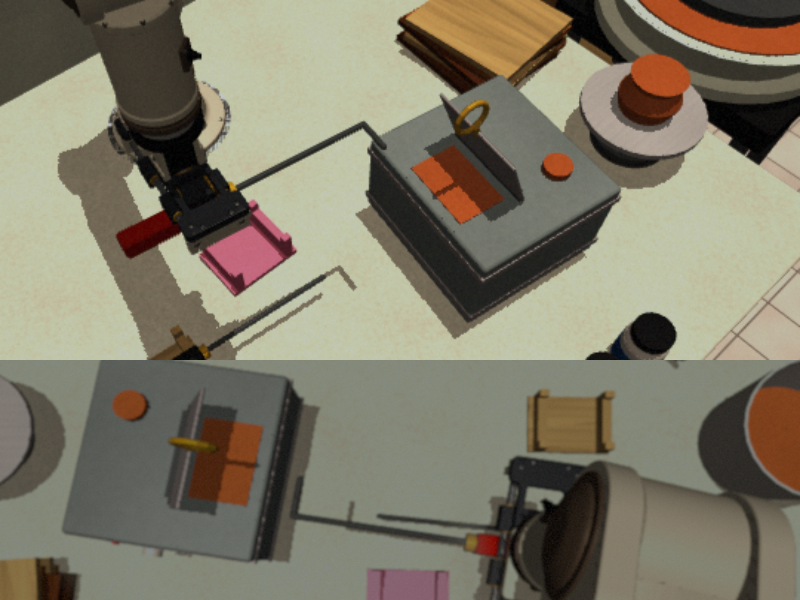

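The view shows the pole held level, pin at lower-inset (298,495) and upper-inset (375,135), with the ring untouched. The empty rest is now visible. Next: measure the pin, the rod tilt and the rest.

Run:
```python
from h import *
for n in('top','scene'):
    d=np.load(f'pics/{n}2.npy');P=cloud(n,d).astype(float)
    m=(d>0)&(P[...,2]>.26)&(P[...,2]<.36)&(P[...,1]>-.09)&(P[...,1]<.11)&(P[...,0]<.56);Q=P[m]
    print(n,len(Q))
    rod=Q[Q[:,1]<Q[:,1].max()-.02]; 
    A=np.c_[rod[:,1],np.ones(len(rod))]; print('rod z,x vs y',np.linalg.lstsq(A,rod[:,2],rcond=None)[0].round(4),np.linalg.lstsq(A,rod[:,0],rcond=None)[0].round(4))
    pin=Q[Q[:,1]>Q[:,1].max()-.012];print('pin',pin.min(0).round(3),pin.max(0).round(3),np.median(pin,0).round(3))
    if n=='top':
        I=cv2.imread('pics/top2.png');H,S,_=cv2.split(cv2.cvtColor(I,cv2.COLOR_BGR2HSV))
        m=(H>10)&(H<25)&(S>80)&(P[...,2]>-.01)&(P[...,2]<.065)&(P[...,0]>.58)&(P[...,0]<.75)&(P[...,1]<-.2)&(P[...,1]>-.42)&(d>0);m=cv2.morphologyEx(m.astype(np.uint8),cv2.MORPH_OPEN,np.ones((3,3))).astype(bool)
        print('rest',cv2.minAreaRect((P[m][:,:2]*1000).astype(np.float32)))
```

```text
top 798
rod z,x vs y [0.0005 0.3234] [0.136 0.453]
pin [0.458 0.063 0.319] [0.511 0.075 0.328] [0.481 0.068 0.324]
rest ((649.8948974609375, -315.46307373046875), (126.37409210205078, 99.04981231689453), 89.81470489501953)
scene 439
rod z,x vs y [-0.0094  0.3209] [0.0819 0.4506]
pin [0.035 0.062 0.26 ] [0.509 0.074 0.325] [0.479 0.067 0.321]
```

```bash
python3 -m crank '[{"delta_pos":[40,-6,0],"twist":[0,0,0],"hand":0},{"delta_pos":[80,-12,0],"twist":[0,0,0],"hand":0},{"delta_pos":[110,-17,0],"twist":[0,0,0],"hand":0},{"delta_pos":[122,-17,0],"twist":[0,0,0],"hand":0},{"delta_pos":[122,-17,0],"twist":[0,0,0],"hand":0},{"delta_pos":[122,-17,0],"twist":[0,0,0],"hand":0},{"delta_pos":[122,-17,0],"twist":[0,0,0],"hand":0}]'
python3 - <<'E'
from h import *
im,d=cap('scene','scene3');t,dt=cap('top','top3')
W=np.zeros((600,800,3),np.uint8)
W[:,:400]=cv2.resize(im[100:220,370:450][:,:,::-1],(400,600),interpolation=cv2.INTER_CUBIC)
W[:,400:]=cv2.resize(t[140:260,150:230][:,:,::-1],(400,600),interpolation=cv2.INTER_CUBIC)
cv2.imwrite('pics/v4.png',W)
for n,d in(('top',dt),('scene',d)):
    P=cloud(n,d).astype(float);I=cv2.imread(f'pics/{n}3.png');H,S,V=cv2.split(cv2.cvtColor(I,cv2.COLOR_BGR2HSV))
    m=(H>15)&(H<32)&(S>150)&(V>60)&(P[...,2]>.22)&(P[...,1]>.1)&(d>0); Q=P[m]; print('ring',Q.min(0).round(3),Q.max(0).round(3))
    m=(d>0)&(P[...,2]>.305)&(P[...,2]<.34)&(P[...,0]<.53)&(P[...,1]>.1);Q=P[m];print('pin/rod',Q.min(0).round(3),Q.max(0).round(3),np.median(Q[Q[:,0]>.48],0).round(3))
E
```

```text
clock: 5.45
tcp_pos: [0.4272, -0.0508, 0.3006]
eef_rot: [[0.142, 0.99, -0.0], [0.99, -0.142, 0.001], [0.001, -0.0, -1.0]]
wrist_force: [-0.2, 0.5, -3.2]
finger_gap: 0.284
ring [0.539 0.16  0.294] [0.55  0.207 0.347]
pin/rod [0.447 0.101 0.316] [0.511 0.197 0.327] [0.496 0.188 0.322]
ring [0.538 0.159 0.29 ] [0.553 0.21  0.346]
pin/rod [0.447 0.101 0.315] [0.509 0.195 0.325] [0.496 0.187 0.321]
```

View pics/v4.png

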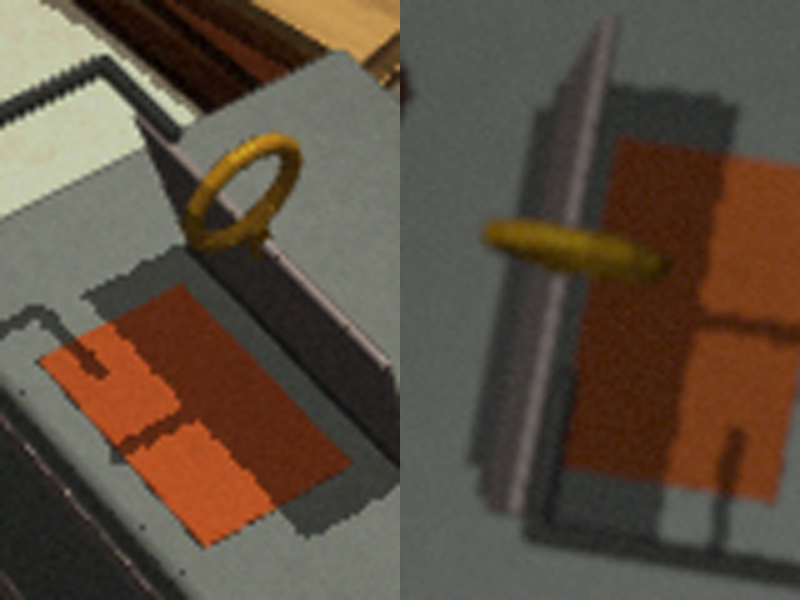

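The pin (left view (175,130), right view bottom-left) is lined up in front of the ring, within about 3 mm of its axis. Inserting 58 mm.

```bash
python3 -m crank '[{"delta_pos":[2,20,0],"twist":[0,0,0],"hand":0},{"delta_pos":[2,40,0],"twist":[0,0,0],"hand":0},{"delta_pos":[2,58,0],"twist":[0,0,0],"hand":0},{"delta_pos":[2,58,0],"twist":[0,0,0],"hand":0},{"delta_pos":[2,58,0],"twist":[0,0,0],"hand":0},{"delta_pos":[2,58,0],"twist":[0,0,0],"hand":0}]'
python3 - <<'E'
from h import *
im,d=cap('scene','scene4');t,dt=cap('top','top4')
W=np.zeros((600,800,3),np.uint8)
W[:,:400]=cv2.resize(im[100:220,370:450][:,:,::-1],(400,600),interpolation=cv2.INTER_CUBIC)
W[:,400:]=cv2.resize(t[140:260,150:230][:,:,::-1],(400,600),interpolation=cv2.INTER_CUBIC)
cv2.imwrite('pics/v5.png',W)
E
```

```text
clock: 6.15
tcp_pos: [0.4839, -0.0554, 0.3005]
eef_rot: [[0.14, 0.99, -0.001], [0.99, -0.14, -0.0], [-0.0, -0.001, -1.0]]
wrist_force: [0.2, 0.2, -1.2]
finger_gap: 0.281
```

View pics/v5.png

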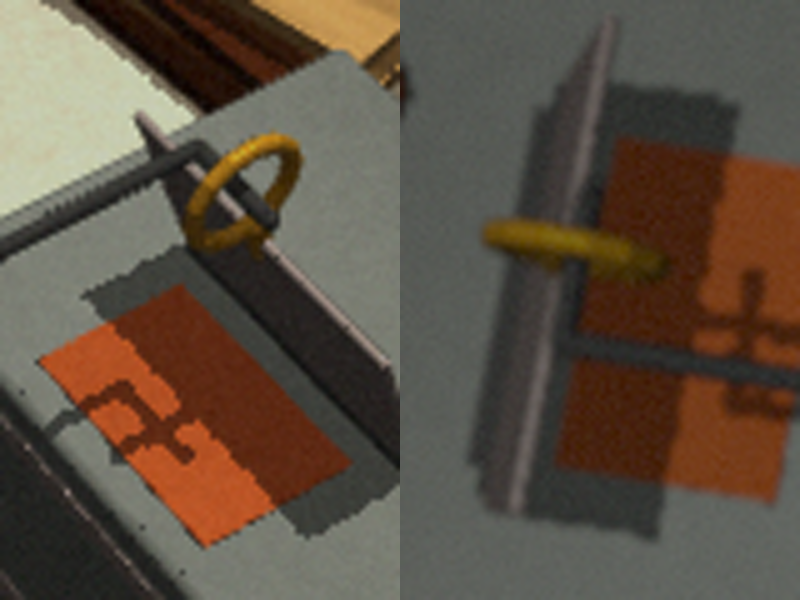

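The pin's tip sits through the ring at left view (270,220). I'll start the closing arc, about 16 mm ahead of the ring's centre.

```bash
python3 -m crank '[{"delta_pos":[0,0,0],"twist":[0,0,0],"hand":0},{"delta_pos":[-8,0,3],"twist":[0,0,0],"hand":0},{"delta_pos":[-15,0,6],"twist":[0,0,0],"hand":0},{"delta_pos":[-22,0,11],"twist":[0,0,0],"hand":0},{"delta_pos":[-29,0,16],"twist":[0,0,0],"hand":0},{"delta_pos":[-36,0,21],"twist":[0,0,0],"hand":0},{"delta_pos":[-43,0,28],"twist":[0,0,0],"hand":0},{"delta_pos":[-50,0,35],"twist":[0,0,0],"hand":0},{"delta_pos":[-57,0,42],"twist":[0,0,0],"hand":0},{"delta_pos":[-57,0,42],"twist":[0,0,0],"hand":0}]'
cat > m.py <<'E'
from h import *
import sys
tag=sys.argv[1]
for n in('top','scene'):
    im,d=cap(n,n+tag);P=cloud(n,d).astype(float);I=im[:,:,::-1].copy();H,S,V=cv2.split(cv2.cvtColor(I,cv2.COLOR_BGR2HSV))
    m=(H>15)&(H<32)&(S>150)&(V>60)&(P[...,2]>.14)&(P[...,1]>.06)&(P[...,1]<.3)&(P[...,0]>.45)&(P[...,0]<.62)&(d>0); m=cv2.morphologyEx(m.astype(np.uint8),cv2.MORPH_OPEN,np.ones((2,2))).astype(bool);Q=P[m]
    c=(Q.min(0)+Q.max(0))/2 if len(Q) else np.zeros(3); k=(c[:2]-[.556,.255])@np.array([[.99,.141],[-.141,.99]])
    print(n,'ring',Q.min(0).round(3),Q.max(0).round(3),'kiln y',k.round(3),'angle',np.arctan2(c[2]-.18,-.015-k[1])-.034)
    s=env.sense();T=s['tcp_pos'];R=s['eef_rot'];L=(P-T)@R  # tool frame
    m=(d>0)&(abs(L[...,1])<.012)&(L[...,0]>.06)&(L[...,0]<.235)&(abs(L[...,2]+.02)<.045)
    m&=(V<90);q=L[m]
    if len(q)>20: print('  rod top z slope (tool; - is up)',np.polyfit(q[:,0],q[:,2],1).round(4),len(q))
print(s['clock'],T.round(4),s['wrist_force'].round(1),s['wrist_torque'].round(2))
E
python3 m.py 5
```

```text
clock: 7.25
tcp_pos: [0.4758, -0.1131, 0.2573]
eef_rot: [[0.141, 0.99, -0.002], [0.99, -0.141, 0.0], [-0.0, -0.002, -1.0]]
wrist_force: [-0.3, 1.1, -1.6]
finger_gap: 0.287
top ring [0.532 0.112 0.179] [0.549 0.174 0.315] kiln y [ 0.    -0.113] angle 0.5669820291250989
  rod top z slope (tool; - is up) [-0.0012 -0.0217] 536
scene ring [0.473 0.112 0.175] [0.548 0.22  0.314] kiln y [-0.033 -0.094] angle 0.6515555579599818
  rod top z slope (tool; - is up) [-0.0003 -0.0196] 319
7.35 [ 0.4766 -0.1121  0.2584] [ 0.2 -1.1 -1.9] [-0.   -0.08 -0.02]
```

The ring is following (top at z 0.315) and the rod is still level in the grip. Continuing.

```bash
python3 -m crank '[{"delta_pos":[-6,0,8],"twist":[0,0,0],"hand":0},{"delta_pos":[-12,0,16],"twist":[0,0,0],"hand":0},{"delta_pos":[-17,0,24],"twist":[0,0,0],"hand":0},{"delta_pos":[-21,0,33],"twist":[0,0,0],"hand":0},{"delta_pos":[-25,0,43],"twist":[0,0,0],"hand":0},{"delta_pos":[-28,0,52],"twist":[0,0,0],"hand":0},{"delta_pos":[-30,0,62],"twist":[0,0,0],"hand":0},{"delta_pos":[-32,0,72],"twist":[0,0,0],"hand":0},{"delta_pos":[-34,0,81],"twist":[0,0,0],"hand":0},{"delta_pos":[-34,0,81],"twist":[0,0,0],"hand":0}]'; python3 m.py 6
```

```text
clock: 8.35
tcp_pos: [0.4711, -0.1454, 0.1762]
eef_rot: [[0.14, 0.99, -0.002], [0.99, -0.14, 0.001], [0.001, -0.002, -1.0]]
wrist_force: [-0.1, 0.9, -2.3]
finger_gap: 0.276
top ring [0.527 0.072 0.001] [0.551 0.141 0.242] kiln y [ 0.004 -0.149] angle -0.44281453445268526
  rod top z slope (tool; - is up) [-0.0047 -0.0217] 407
scene ring [0.483 0.071 0.1  ] [0.544 0.146 0.239] kiln y [-0.021 -0.151] angle -0.11216459772992736
  rod top z slope (tool; - is up) [-0.0036 -0.0196] 284
8.45 [ 0.4719 -0.1452  0.1774] [-0.2  0.1 -1.3] [-0.01 -0.08  0.06]
```

```bash
python3 -m crank '[{"delta_pos":[0,0,9],"twist":[0,0,0],"hand":0},{"delta_pos":[0,0,17],"twist":[0,0,0],"hand":0},{"delta_pos":[0,0,25],"twist":[0,0,0],"hand":0},{"delta_pos":[0,0,31],"twist":[0,0,0],"hand":0},{"delta_pos":[0,0,35],"twist":[0,0,0],"hand":0},{"delta_pos":[0,0,35],"twist":[0,0,0],"hand":0},{"delta_pos":[0,0,35],"twist":[0,0,0],"hand":0}]'; python3 m.py 7
python3 - <<'E'
from h import *
im=cv2.imread('pics/scene7.png');t=cv2.imread('pics/top7.png');W=np.zeros((600,800,3),np.uint8)
W[:,:400]=cv2.resize(im[100:280,340:460],(400,600),interpolation=cv2.INTER_CUBIC)
W[:,400:]=cv2.resize(t[110:290,150:270],(400,600),interpolation=cv2.INTER_CUBIC)
cv2.imwrite('pics/v6.png',W)
P=cloud('top',np.load('pics/top7.npy')).astype(float)
# flap plane fit in kiln frame
K=(P[...,:2]-[.556,.255])@np.array([[.99,.141],[-.141,.99]]);z=P[...,2]
for a in(.07,-.07):
  m=(abs(K[...,0]-(0.06 if a>0 else -.06))<.015)&(K[...,1]<-.02)&(K[...,1]>-.13)&(z>.15)&(z<.23);print(np.polyfit(K[...,1][m],z[m],1).round(4),m.sum())
E
```

```text
clock: 9.15
tcp_pos: [0.472, -0.1453, 0.1426]
eef_rot: [[0.139, 0.99, -0.0], [0.99, -0.139, -0.0], [-0.0, -0.0, -1.0]]
wrist_force: [0.1, 0.6, -1.8]
finger_gap: 0.279
top ring [ 0.431 -0.031 -0.002] [0.547 0.138 0.997] kiln y [-0.038 -0.209] angle 0.9883572502591245
  rod top z slope (tool; - is up) [-0.0347 -0.0219] 378
scene ring [ 0.479 -0.361  0.069] [0.914 0.141 1.007] kiln y [ 0.191 -0.341] angle 0.7973545250989355
  rod top z slope (tool; - is up) [-0.0318 -0.0202] 266
9.25 [ 0.4722 -0.1454  0.1429] [ 0.1  0.2 -3. ] [ 0.03 -0.08  0.05]
[0.0515 0.1911] 1078
[0.0502 0.191 ] 1121
```

View pics/v6.png

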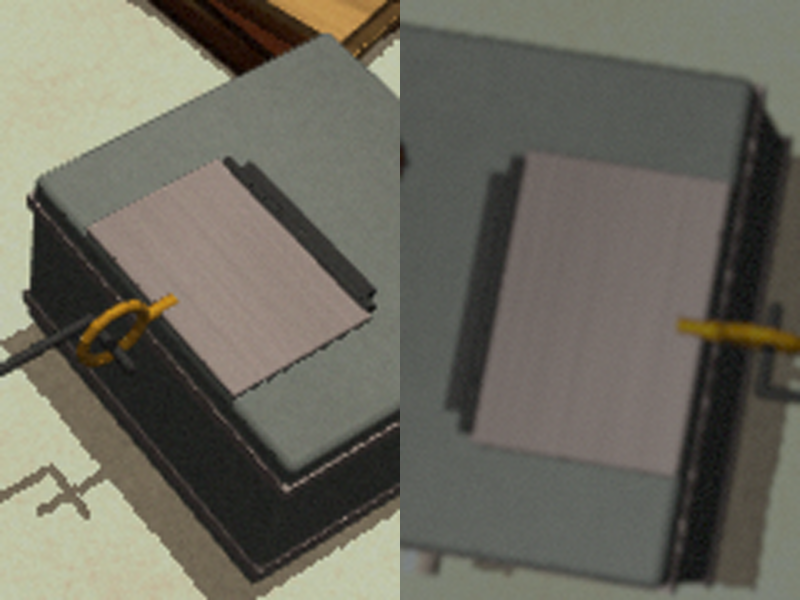

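The views show the flap lying flat on the roof, with the ring at left (115,330) beside the wall and the pin still in it. I'll compare the flap's slope against the roof as a reference.

Run:
```python
from h import *
for n in('top','scene'):
  d=np.load(f'pics/{n}7.npy');P=cloud(n,d).astype(float);I=cv2.imread(f'pics/{n}7.png');H,S,V=cv2.split(cv2.cvtColor(I,cv2.COLOR_BGR2HSV))
  K=(P[...,:2]-[.556,.255])@np.array([[.99,.141],[-.141,.99]]);z=P[...,2];y=K[...,1]
  for nm,x0,lo,hi in(('flap',.06,-.12,-.03),('flap',-.06,-.12,-.03),('roof',.11,-.12,.1),('roof',-.11,-.12,.1),('roofmid',0,.02,.11)):
    m=(abs(K[...,0]-x0)<.012)&(y>lo)&(y<hi)&(z>.16)&(z<.215);print(n,nm,np.polyfit(y[m],z[m],1).round(4),m.sum())
  m=(H>15)&(H<32)&(S>150)&(V>60)&(z>.14)&(z<.23)&(abs(K[...,0])<.02)&(y<-.11)&(y>-.22)
  print('ring y',y[m].min(),y[m].max(),'z',z[m].min(),z[m].max())
```

```text
top flap [0.0022 0.1884] 675
top flap [0.0033 0.1884] 699
top roof [0.0002 0.1807] 1586
top roof [0.0006 0.1806] 1684
top roofmid [0.0036 0.1804] 657
ring y -0.1871386585427938 -0.11666080892389795 z 0.164227051384925 0.21519819343684343
scene flap [0.0013 0.1864] 392
scene flap [0.0009 0.1865] 341
scene roof [0.001  0.1791] 975
scene roof [-0.0005  0.1788] 730
scene roofmid [-0.0024  0.179 ] 322
ring y -0.18972283910789842 -0.11448011844205401 z 0.16039028996370752 0.21441689532526287
```

The flap is flat: its slope differs from the roof's by under 0.003 rad, and the ring's centre is at z ≈ 0.188. I'll centre the pin by raising it 16 mm, withdraw 66 mm, then lift.

```bash
python3 -m crank '[{"delta_pos":[0,0,-8],"twist":[0,0,0],"hand":0},{"delta_pos":[0,0,-16],"twist":[0,0,0],"hand":0},{"delta_pos":[0,0,-16],"twist":[0,0,0],"hand":0},{"delta_pos":[0,0,-16],"twist":[0,0,0],"hand":0},{"delta_pos":[0,-18,-16],"twist":[0,0,0],"hand":0},{"delta_pos":[0,-36,-16],"twist":[0,0,0],"hand":0},{"delta_pos":[0,-54,-16],"twist":[0,0,0],"hand":0},{"delta_pos":[0,-68,-16],"twist":[0,0,0],"hand":0},{"delta_pos":[0,-68,-16],"twist":[0,0,0],"hand":0},{"delta_pos":[0,-68,-16],"twist":[0,0,0],"hand":0}]'
python3 - <<'E'
from h import *
im,d=cap('scene','scene8');t,_=cap('top','top8');W=np.zeros((600,800,3),np.uint8)
W[:,:400]=cv2.resize(im[100:280,340:460][:,:,::-1],(400,600),interpolation=cv2.INTER_CUBIC)
W[:,400:]=cv2.resize(t[110:290,170:290][:,:,::-1],(400,600),interpolation=cv2.INTER_CUBIC)
cv2.imwrite('pics/v7.png',W);print(env.sense()['wrist_force'])
E
```

```text
clock: 10.25
tcp_pos: [0.4054, -0.1363, 0.1591]
eef_rot: [[0.14, 0.99, 0.001], [0.99, -0.14, -0.001], [-0.001, 0.001, -1.0]]
wrist_force: [-0.2, -0.4, -1.9]
finger_gap: 0.283
[-0.23683299  0.3907262  -1.69715129]
```

View pics/v7.png

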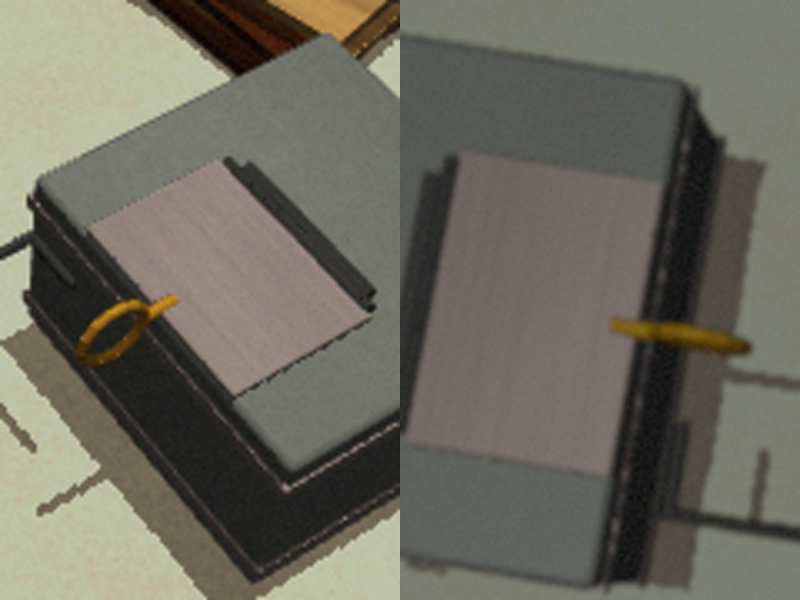

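The pin is clear at left view (65,275), the ring is empty and the flap is still shut. Backing off and returning above the rest, with a small pitch correction.

```bash
python3 -m crank '[{"delta_pos":[-30,0,-20],"twist":[0,0,0],"hand":0},{"delta_pos":[-60,5,-40],"twist":[0,0,0],"hand":0},{"delta_pos":[-80,35,-50],"twist":[0,-0.01,-0.03],"hand":0},{"delta_pos":[-95,75,-50],"twist":[0,-0.02,-0.06],"hand":0},{"delta_pos":[-108,115,-50],"twist":[0,-0.033,-0.09],"hand":0},{"delta_pos":[-114,155,-50],"twist":[0,-0.033,-0.12],"hand":0},{"delta_pos":[-120,195,-50],"twist":[0,-0.033,-0.141],"hand":0},{"delta_pos":[-120,235,-50],"twist":[0,-0.033,-0.141],"hand":0},{"delta_pos":[-120,268,-50],"twist":[0,-0.033,-0.141],"hand":0},{"delta_pos":[-120,268,-50],"twist":[0,-0.033,-0.141],"hand":0},{"delta_pos":[-120,268,-50],"twist":[0,-0.033,-0.141],"hand":0},{"delta_pos":[-120,268,-50],"twist":[0,-0.033,-0.141],"hand":0}]'; python3 m.py 9 | grep -v ring
python3 - <<'E'
from h import *
for n in('top','scene'):
    d=np.load(f'pics/{n}9.npy');P=cloud(n,d).astype(float);m=(d>0)&(P[...,2]>.12)&(P[...,2]<.27)&(P[...,1]>-.2)&(P[...,1]<-.06)&(P[...,0]>.6)&(P[...,0]<.7);Q=P[m]
    print(n,len(Q),'z,x vs y',np.polyfit(Q[:,1],Q[:,2],1).round(4),np.polyfit(Q[:,1],Q[:,0],1).round(4))
E
```

```text
clock: 11.55
tcp_pos: [0.6527, -0.292, 0.2081]
eef_rot: [[-0.001, 1.0, -0.004], [0.999, 0.001, -0.033], [-0.033, -0.004, -0.999]]
wrist_force: [-0.9, 0.2, -2.3]
finger_gap: 0.283
  rod top z slope (tool; - is up) [-0.0335 -0.0215] 423
  rod top z slope (tool; - is up) [-0.0352 -0.0197] 383
11.65 [ 0.6524 -0.2926  0.2088] [-0.1 -0.6 -1.8] [ 0.07 -0.12 -0.  ]
top 403 z,x vs y [0.0003 0.23  ] [2.000e-04 6.535e-01]
scene 339 z,x vs y [-0.0006  0.2285] [-0.0007  0.653 ]
```

The rod is level within 0.001 rad. Lowering onto the saddles (172 mm straight down in world axes).

```bash
python3 -m crank '[{"delta_pos":[1,0,40],"twist":[0,0,0],"hand":0},{"delta_pos":[3,0,80],"twist":[0,0,0],"hand":0},{"delta_pos":[4,0,115],"twist":[0,0,0],"hand":0},{"delta_pos":[5,0,140],"twist":[0,0,0],"hand":0},{"delta_pos":[5,0,155],"twist":[0,0,0],"hand":0},{"delta_pos":[6,0,164],"twist":[0,0,0],"hand":0},{"delta_pos":[6,0,168],"twist":[0,0,0],"hand":0},{"delta_pos":[6,0,171],"twist":[0,0,0],"hand":0},{"delta_pos":[6,0,171],"twist":[0,0,0],"hand":0},{"delta_pos":[6,0,171],"twist":[0,0,0],"hand":0}]'
```

```text
clock: 12.65
tcp_pos: [0.6538, -0.2919, 0.0388]
eef_rot: [[-0.001, 1.0, -0.001], [0.999, 0.001, -0.034], [-0.034, -0.001, -0.999]]
wrist_force: [-0.8, -1.0, -0.8]
finger_gap: 0.277
```

```bash
python3 -m crank '[{"delta_pos":[0,0,2],"twist":[0,0,0],"hand":0},{"delta_pos":[0,0,2],"twist":[0,0,0],"hand":0},{"delta_pos":[0,0,2],"twist":[0,0,0],"hand":28},{"delta_pos":[0,0,2],"twist":[0,0,0],"hand":35},{"delta_pos":[0,0,2],"twist":[0,0,0],"hand":55},{"delta_pos":[0,0,2],"twist":[0,0,0],"hand":80},{"delta_pos":[0,0,2],"twist":[0,0,0],"hand":91},{"delta_pos":[0,0,2],"twist":[0,0,0],"hand":91},{"delta_pos":[0,0,2],"twist":[0,0,0],"hand":91},{"delta_pos":[0,0,2],"twist":[0,0,0],"hand":91}]'
```

```text
clock: 13.65
tcp_pos: [0.653, -0.2918, 0.0356]
eef_rot: [[-0.001, 1.0, -0.002], [0.999, 0.001, -0.033], [-0.033, -0.002, -0.999]]
wrist_force: [0.6, 0.3, -0.3]
finger_gap: 0.853
```

Opened. Retreat straight up and aside, then check.

```bash
python3 -m crank '[{"delta_pos":[0,0,0],"twist":[0,0,0],"hand":91},{"delta_pos":[0,0,-30],"twist":[0,0,0],"hand":91},{"delta_pos":[0,0,-70],"twist":[0,0,0],"hand":91},{"delta_pos":[0,0,-115],"twist":[0,0,0],"hand":91},{"delta_pos":[0,0,-160],"twist":[0,0,0],"hand":91},{"delta_pos":[0,-45,-200],"twist":[0,0,0],"hand":91},{"delta_pos":[0,-95,-200],"twist":[0,0,0],"hand":91},{"delta_pos":[0,-145,-200],"twist":[0,0,0],"hand":91},{"delta_pos":[0,-190,-200],"twist":[0,0,0],"hand":91},{"delta_pos":[0,-190,-200],"twist":[0,0,0],"hand":91},{"delta_pos":[0,-190,-200],"twist":[0,0,0],"hand":91},{"delta_pos":[0,-190,-200],"twist":[0,0,0],"hand":91}]'
python3 - <<'E'
from h import *
im,_=cap('scene','scene10');cap('top','top10')
cv2.imwrite('pics/v8.png',cv2.resize(im[90:450,160:640][:,:,::-1],(800,600)))
for n in('top','scene'):
    I=cv2.imread(f'pics/{n}10.png'); d=np.load(f'pics/{n}10.npy'); P=cloud(n,d).astype(float); H,S,V=cv2.split(cv2.cvtColor(I,cv2.COLOR_BGR2HSV));z=P[...,2]
    m=((H<6)|(H>174))&(S>180)&(V>60)&(z>.05)&(z<.08)&(P[...,0]>.6)&(P[...,0]<.72)&(P[...,1]<-.2)&(P[...,1]>-.42)
    Q=P[m];print(n,len(Q),cv2.minAreaRect((Q[:,:2]*1000).astype(np.float32)),'top z',np.median(Q[:,2]),'slope',np.polyfit(Q[:,1],Q[:,2],1)[0])
    K=(P[...,:2]-[.556,.255])@np.array([[.99,.141],[-.141,.99]]);y=K[...,1]
    for x0 in(.06,-.06):
        m=(abs(K[...,0]-x0)<.012)&(y>-.12)&(y<-.03)&(z>.16)&(z<.215);print('flap',np.polyfit(y[m],z[m],1).round(4))
print(env.sense()['clock'])
E
```

```text
clock: 14.85
tcp_pos: [0.4649, -0.2855, 0.2367]
eef_rot: [[-0.001, 1.0, -0.0], [0.999, 0.001, -0.034], [-0.034, -0.0, -0.999]]
wrist_force: [1.2, 0.4, -0.4]
finger_gap: 0.992
top 764 ((654.0056762695312, -313.20697021484375), (25.052656173706055, 134.08419799804688), 0.43374890089035034) top z 0.06610698127832387 slope -0.0019416102523717091
flap [0.0015 0.1883]
flap [-0.0007  0.188 ]
scene 926 ((652.981201171875, -314.2271728515625), (26.494356155395508, 137.97412109375), 0.506379246711731) top z 0.0645573168707067 slope -0.0020028454590875788
flap [-0.007   0.1859]
flap [-0.0006  0.1864]
14.95
```

View pics/v8.png

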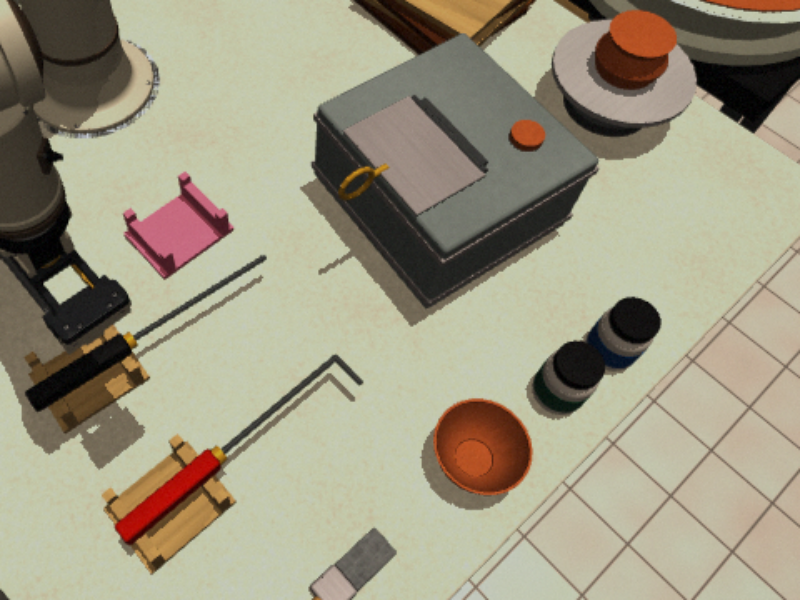

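The picture shows the pole lying on its own rest (handle at (170,495), between the lugs), the flap shut with the ring at (357,183), and the gripper high and clear at (85,305). Handing in.

```bash
python3 -c "
from plant import order; print(order.close_job())"
```

```text
the job is handed in; nothing more can be done
None
```

The vent flap is shut, the pole is back on both saddles of its own rest, and I handed the job in at about 15 s on the robot's clock. I gripped the red handle, put the pin through the ring and drew the flap down along its arc. Then I withdrew the pin, corrected a pitch of about 2° that the pole had picked up in the grip, and laid it back.

My last checks, from both cameras:
- **Flap:** it is flat to within 0.007 rad, against a limit of 0.1 rad.
- **Pole position:** the handle's middle is about 4 mm sideways and 2 mm lengthwise from the rest's middle.
- **Pole height and level:** the handle's top reads 0.065–0.066 m, so the underside is at about 0.040 m. It is level to within 0.002 rad.
- **Gripper:** it is open and well clear above the poker (TCP at 0.24 m), touching nothing. The wrist force readings at the end of each move were at most about 3 N.

Some of my automatic ring-angle readouts during the swing were wrong because the colour mask also picked up other pixels. I ignored those and relied on the ring's top height, slopes measured against the roof, and the pictures. No other check failed, and no verdict came back after handing in.

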